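# Shut the caps and wedge the sample rack tight in the shaker

### The arm

A 7-joint arm with a two-finger parallel gripper is mounted at the origin on the work surface. World frame = base frame: x ahead of the robot, y to its left, z up, the work surface at z = 0. Lengths are in m, angles in rad, forces in N, time in s.
With the tool pointing down it reaches from about 0.425 to 0.95 m from the base axis. Payload 4.7 kg.
Tool frame: the origin (TCP) lies at the very end of the fingers, on their centre line; the grasp point (between the pads) lies 19 mm behind it; z points along the fingers, y is the line along which they close (so a half turn about z gives the same grasp; the last joint's range is limited). The gripper opens to 87 mm and grips with 3 to 60 N. Pads are 19 mm wide; open, the fingers measure 117 mm over their backs; the gripper's body (75 mm by 190 mm) begins 51 mm behind the grasp point.
Start: joints at [-1.178, 0.469, -0.049, 1.532, 0.024, 1.141, -0.082], TCP at [0.276, 0.616, 0.223] pointing down, gripper open.
Joint ranges: [-2.59, 2.59], [-0.33, 1.99], [-1.39, 1.29], [0.1, 2.45], [-1.04, 4.18], [0.21, 1.99], [-2.66, 2.66]. Speed limits (rad/s): [2.57, 2.57, 3.14, 3.14, 3.14, 3.14, 3.14].

### API

Orientations are given as a rotation vector (axis times angle).
In Python, from plant import movep, move_linear, move_j, gripper_to, wait, inverse_kinematics, camera, camera_info, MotionError, finish_job, read_t, read_q, read_qd, read_tau, read_tool_pos, read_tcp_rot, read_wrist_force, read_wrist_torque, read_opening, read_finger_force gives the robot as it stands. Calls block until the motion is done:
- movep(position, orientation): joint-space move of the TCP to a pose.
- move_linear(position, feed=0.15, ori=None, stop_force=None): straight line of the TCP; ori=None keeps the orientation; feed is the mean speed in m/s. With stop_force (N) it stops when the force on the tool has changed by that much, and returns True; else False.
- move_j(angles): joint-space move.
- gripper_to(opening, grasp_force=None): finger opening in m; grasp_force is the grip in N (None keeps the last); returns when the fingers have stopped.
- wait(seconds).
- inverse_kinematics(position, orientation): joint angles nearest the present ones, or None.
- camera(name): name is "scene" or "side" or "wrist"; returns (picture, depth): 384x512x3 uint8, red, green, blue; 384x512 float32, m along the optical axis (not along the pixel's ray), 0 where there is no reading.
- camera_info(name): a dict with "K" (3x3 intrinsics, pixels), "rvec" (rotation vector, rad) and "tvec" (3), from world to camera coordinates, as OpenCV has them; the wrist camera has in their place "tool_from_camera" (4x4, takes a point from camera to tool coordinates, whose origin is the TCP and whose axes are the flange's). Camera axes: x right, y down, z forward; pixel columns grow to the right and rows downward; lengths in m; the calibration is good to about 2 mm. A picture is of the moment at which its call begins: read the wrist's pose just before it. camera_info takes no time and is no camera call.
A pose or a line that the arm cannot do raises MotionError and nothing moves.
- finish_job(): hands the job in; it is judged then, once.
Readings, each from a call of its own:
- read_t(): time.
- read_q(): joint angles.
- read_qd(): joint speeds.
- read_tau(): joint torques, N m.
- read_tool_pos(): TCP position.
- read_tcp_rot(): TCP orientation.
- read_wrist_force(): force on the tool from outside, world axes, zero at the start.
- read_wrist_torque(): the same for the moment, N m.
- read_opening(): finger opening in m.
- read_finger_force(): force on a finger pad.
Only numpy, scipy, OpenCV 4.12 (cv2) and the standard library are available. Lean on these libraries where they do the work, as an engineer would, in place of code of your own. Each camera call takes 0.05 s, during which the arm holds its last target. There are 200 camera calls.

### The job

Make the sample rack ready for shaking: first press shut the two flip caps that stand half open, then stand one spacer plate in the gap against the stop bar (both plates, the narrow-tabbed one first, if with one the wedge goes down to the tray floor without jamming) and push the wedge down between plate and rack, sloping face to the rack, until the rack is tight against the far wall. The wedge must jam by its faces, clear of the tray floor, and you finish while still gripping it there. Leave a plate that is not needed in the stand and do not disturb the other things on the bench.

Things in the scene. Friction and masses are not known exactly. Their poses are not given: they have to be found in the camera images.
- shaker: White low bench shaker, housing 220 (x) x 300 (y) x 60 mm, bolted down, with an aluminium tray on top. Origin: centre of its underside on the bench, z up. Tray floor 72 mm above the origin, 130 mm wide (x), with 12 mm high side rails (inner faces x = +-50 mm). At its +y end a wall 45 mm high, inner face at y = 135 mm; the stop bar stands near its -y end, the rack between them.
- rack_end (a point): Middle of the upper edge of the sample rack's end face that looks at the stop bar (-y); it moves with the rack; axes as the shaker's. The rack is a navy and purple block 92 (x) x 180 (y) x 50 mm high on the tray floor (top 122 mm over the bench); its eight capped tubes are 30 mm or more from this edge, closed caps 28 mm across with tops 18 mm above the rack's top.
- rack (a joint): Slide of the rack along the shaker's +y, in m: 0 = nearest the stop bar, 0.006 = home against the far wall. Moves with about 2 N and stays where it is left. It starts 1 to 2.5 mm short of home.
- cap_near (a joint): Angle of the half-open flip cap in the robot-side (-x) row of tubes, rad: 0 = shut, grows as it opens; starts 0.35 to 0.7. Disc 28 mm across, 6 mm thick, hinged on its +x side (axis along the shaker's y, 16 mm from the tube axis, 6 mm below the seat point). A stiff hinge that stays where it is left: about 2 N shuts it, pressed down and a little away from the hinge.
- cap_near_seat (a point): Centre of the top of the near cap when it is shut, on the tube's axis, 18 mm above the rack's top. Pressing down here to this height shuts the cap.
- cap_far (a joint): Angle of the half-open flip cap in the far (+x) row; otherwise as cap_near.
- cap_far_seat (a point): Centre of the top of the far cap when it is shut, as for the near one.
- bar: Aluminium stop bar across the tray, 92 (x) x 14 (y) x 60 mm high, clamped firmly; where it is clamped differs. Origin: bottom middle, at tray floor height, of its face that looks at the rack (+y). Axes as the shaker's. With the rack home its end face is 23 to 39 mm from the bar.
- stand: Grey slotted stand, 90 (x) x 150 (y) x 32 mm high, fixed. Origin: centre of its underside. Three slots 25 mm deep, 46 mm apart along y; the plates stand in the -y and the middle slot (either way round), the wedge in the +y slot, 0.7 mm clear on each side.
- plate_narrow: Off-white plastic spacer plate, 60 wide (x) x 10 thick (y) x 64 mm high, with a centred tab on top 22 wide (x) x 10 thick x 36 mm high (100 mm in all), to be gripped across the tab's width. Upright; origin: centre of its underside. 60 g. Its narrow tab leaves room for the fingers when the broad-tabbed plate or the wedge is set beside it.
- plate_broad: The same plate, but with the tab 38 mm wide (x).
- wedge: Off-white plastic wedge, 110 g, 52 wide (x), 104 mm high, upright, thin end down. Origin: centre of its 4 mm thick foot. Flat upright face at y = -2 mm; sloping face on the +y side, so it is 4 + 0.36 h mm thick at height h (25.6 at 60). It stands in the stand turned the way it goes in, but for the stand's yaw. Jams on the rack's upper edge, its foot then 4 to 43 mm above the tray floor.
- wedge_head (a point): Grip point in the wedge's head, 88 mm above its foot and 8 mm to its +y side. The head is a block 52 wide (x), 20 mm thick (y), from 60 to 104 mm above the foot, to be gripped across its 52 mm width. With the flat face leaning lightly on the plate, about 15 N down jams it.
- reagent_bottle: Bystander: amber bottle 54 x 120 mm, origin under its centre.
- jar: Bystander: small clear jar 44 x 50 mm, origin under its centre.
- beaker: Bystander: glass beaker 60 x 75 mm, origin under its centre.
- wash_bottle: Bystander: white bottle 64 x 140 mm, origin under its centre.
- marker: Bystander: black marker pen lying on the bench, 12 x 125 mm.
- dish: Bystander: shallow clear dish 90 x 18 mm, origin under its centre.
Things that resemble listed ones, but are neither listed nor needed, are in the scene too. Leave any blue look-alike of the plate_narrow alone.

How it is judged:
By the outcome, as a careful person would: the job done as asked, in the order asked, and still so for the second after the job is handed in, while the arm keeps its last pose, push and grip.
It also fails if it takes over 72 s, if anything falls off the work surface, if the arm or the gripper's body presses on something with over 40 N, if the wrist force passes 120 N, or if a joint passes its speed limit or range.

## Working session

There is one attempt and no reset: what is moved stays moved. The work goes in short steps, each a Python script; the robot and the scene stay as the last script left them, time stands still between calls to the robot, and variables do not carry over. Pictures are saved under pics/ and viewed, at most 10 in all, crops included, and the job is handed in when it is done.

```bash
ls; mkdir -p pics; python3 - <<'E'
from plant import *
import cv2,numpy as np
ims=[]
for n in ("scene","side"):
    p,d=camera(n); cv2.imwrite(f"pics/{n}0.png",cv2.resize(p[:,:,::-1],(796,597),interpolation=cv2.INTER_CUBIC)); np.savez(f"{n}0.npz",p=p,d=d)
    i=camera_info(n); R=cv2.Rodrigues(np.array(i["rvec"],float))[0]
    print(n,i["K"],"cam pos",-R.T@np.array(i["tvec"]).ravel(),"fwd",R[2])
print(camera_info("wrist")); print(read_t(),read_tcp_rot(),read_opening(),read_tool_pos())
E
```

```text
pics
scene [[443.56235322   0.         253.36437254]
 [  0.         443.56235322 188.4931795 ]
 [  0.           0.           1.        ]] cam pos [1.47095884 0.26420964 1.10341201] fwd [-0.67853204 -0.20147547 -0.70640067]
side [[449.33668664   0.         249.94174431]
 [  0.         449.33668664 196.17532884]
 [  0.           0.           1.        ]] cam pos [-0.08696186 -0.68416578  0.97613777] fwd [ 0.48087357  0.51649819 -0.70851269]
{'K': array([[296.49508174,   0.        , 253.13682573],
       [  0.        , 296.49508174, 192.28610145],
       [  0.        ,   0.        ,   1.        ]]), 'tool_from_camera': array([[-1.38851498e-04, -9.60239935e-01, -2.79176016e-01,
         7.72766976e-02],
       [ 9.99999977e-01, -1.78657574e-04,  1.17139873e-04,
        -9.44566378e-04],
       [-1.62359294e-04, -2.79175993e-01,  9.60239938e-01,
        -1.62217227e-01],
       [ 0.00000000e+00,  0.00000000e+00,  0.00000000e+00,
         1.00000000e+00]])}
0.1 [-6.57562767e-01 -3.07171961e+00  2.70352253e-03] 0.08724783605612443 [0.27613184 0.61536173 0.22158678]
```

View pics/scene0.png

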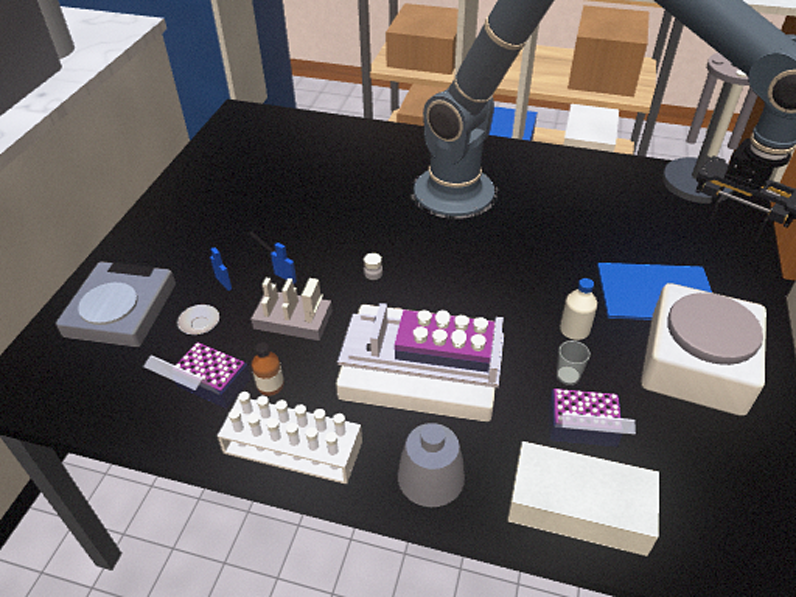

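View pics/side0.png

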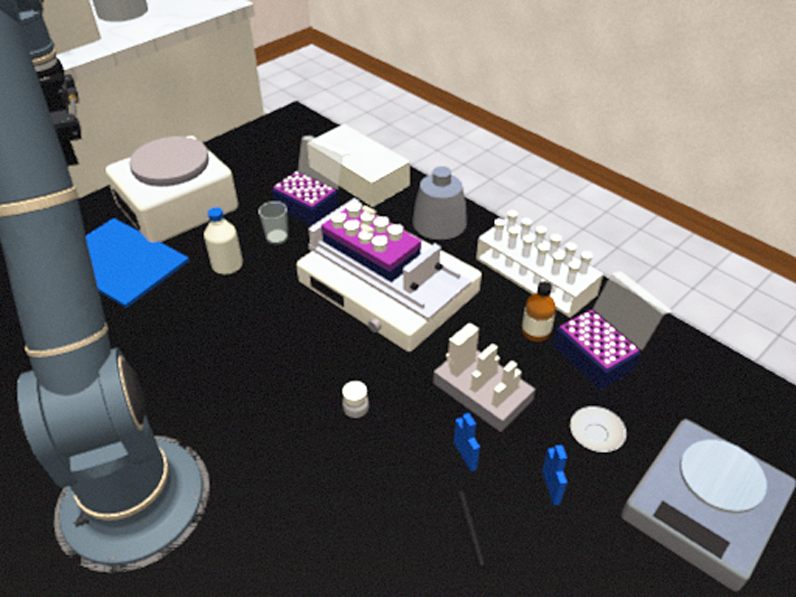

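The scene view shows the shaker at (420,360), the bar at (377,330) and the stand at (290,312), with the wedge at (312,293) and the two plates at (290,295) and (268,295). The blue look-alikes are at (220,268) and (283,262). The jar is at (372,265) and the amber bottle at (266,370). Both views agree that the off-white pieces in the stand are the ones meant. Next I get rough positions from depth.

```bash
cat > h.py <<'E'
import numpy as np,cv2,pickle
from scipy.spatial.transform import Rotation as Ro
from plant import *
def campose(n):
    i=camera_info(n)
    if n=="wrist":
        T=i["tool_from_camera"]; R=Ro.from_rotvec(read_tcp_rot()).as_matrix()
        return i["K"],R@T[:3,:3],np.array(read_tool_pos())+R@T[:3,3]
    R=cv2.Rodrigues(np.array(i["rvec"],float))[0]
    return i["K"],R.T,-R.T@np.array(i["tvec"],float).ravel()
def snap(name,tag):
    K,R,c=campose(name); p,d=camera(name)
    pickle.dump((K,R,c,p,d),open(f"{tag}.pkl","wb")); return K,R,c,p,d
def load(tag): return pickle.load(open(f"{tag}.pkl","rb"))
def rays(v,uv):
    K,R,c=v[:3]; uv=np.atleast_2d(uv).astype(float)
    return np.c_[(uv[:,0]-K[0,2])/K[0,0],(uv[:,1]-K[1,2])/K[1,1],np.ones(len(uv))]@R.T
def onplane(v,uv,z):
    r=rays(v,uv); return v[2]+r*((z-v[2][2])/r[:,2])[:,None]
def cloud(v):
    d=v[4]; V,U=np.mgrid[:d.shape[0],:d.shape[1]]
    return (v[2]+rays(v,np.c_[U.ravel(),V.ravel()])*d.reshape(-1,1)).reshape(d.shape+(3,))
def proj(v,P):
    K,R,c=v[:3]; q=(np.atleast_2d(P)-c)@R; return (q/q[:,2:])@K.T[:,:2]
def tri(views,uvs):
    A=np.zeros((3,3));b=np.zeros(3)
    for v,uv in zip(views,uvs):
        r=rays(v,uv)[0]; r/=np.linalg.norm(r); M=np.eye(3)-np.outer(r,r); A+=M; b+=M@v[2]
    return np.linalg.solve(A,b)
def down(a):
    """tool pointing down with tool y axis along world direction angle a"""
    y=np.array([np.cos(a),np.sin(a),0]); z=np.array([0,0,-1.]); x=np.cross(y,z)
    return Ro.from_matrix(np.c_[x,y,z]).as_rotvec()
E
python3 - <<'E'
from h import *
for n,tag,pts in (("scene","s0",dict(bar=(377,330),wedge=(312,283),p1=(290,283),p2=(268,283),jar=(372,258),wash=(580,300),amber=(266,350),beaker=(573,350),rack=(445,340),dish=(198,319),blue=(283,262))),("side","d0",dict(bar=(422,268),wedge=(465,330),plate_mid=(490,350),plate_end=(513,367),rack=(370,240)))):
    v=snap(n,tag); C=cloud(v)
    for k,(x,y) in pts.items(): print(n,k,C[int(y*.643),int(x*.643)].round(3))
    p=v[3]; hsv=cv2.cvtColor(p,cv2.COLOR_RGB2HSV)
    m=(C[...,2]>.105)&(C[...,2]<.13)&(hsv[...,0]>135)&(hsv[...,0]<165)&(hsv[...,1]>120)
    q=C[m]; q=q[(q[:,0]>.4)&(q[:,0]<.9)]; r=cv2.minAreaRect((q[:,:2]*1000).astype(np.float32)); print("rack",r,np.median(q[:,2]))
    m=(C[...,2]>.022)&(C[...,2]<.042); q=C[m]; q=q[(abs(q[:,0]-.6)<.25)&(q[:,1]<-.12)&(q[:,1]>-.45)]
    print("z32 pts",len(q))
E
```

```text
scene bar [ 0.64  -0.019  0.131]
scene wedge [ 0.53  -0.194  0.112]
scene p1 [ 0.538 -0.24   0.109]
scene p2 [ 0.55  -0.284  0.109]
scene jar [ 0.356 -0.118  0.048]
scene wash [0.432 0.344 0.106]
scene amber [ 0.731 -0.208  0.118]
scene beaker [0.523 0.349 0.051]
scene rack [0.635 0.112 0.138]
scene dish [ 0.604 -0.442  0.006]
scene blue [ 0.437 -0.306  0.061]
rack ((607.6078491210938, 105.99478149414062), (95.77668762207031, 178.8606719970703), 3.334408760070801) 0.12295808807210606
z32 pts 981
side bar [ 0.607 -0.029  0.116]
side wedge [ 0.551 -0.183  0.11 ]
side plate_mid [ 0.552 -0.241  0.105]
side plate_end [ 0.553 -0.287  0.103]
side rack [0.581 0.086 0.129]
rack ((620.737548828125, -14.552597045898438), (103.502685546875, 433.20147705078125), 10.841110229492188) 0.11989449898842108
z32 pts 1657
```

```bash
python3 - <<'E'
from h import *
for a in (0,np.pi):
    print(a,[np.round(inverse_kinematics(p,down(a)),2) if inverse_kinematics(p,down(a)) is not None else None for p in ([.6,.1,.28],[.55,-.24,.25])])
a=0
try:
    for i,p in enumerate(([.6,.10,.29],[.6,-.01,.29],[.55,-.19,.24],[.55,-.28,.24])):
        movep(p,down(a)); wait(.15); v=snap("wrist",f"w{i}"); print(read_t(),read_tool_pos(),v[2])
except MotionError as e: print(e)
vs=[load(f"w{i}")[3][:,:,::-1] for i in range(4)]
g=np.vstack([np.hstack(vs[:2]),np.hstack(vs[2:])]); cv2.imwrite("pics/w4.png",cv2.resize(g,(800,600),interpolation=cv2.INTER_AREA))
E
```

```text
0 [array([-0.59,  0.33,  0.47,  1.65, -0.16,  1.2 , -0.08]), array([-0.33,  0.43,  0.92,  1.72, -0.37,  1.17,  0.7 ])]
3.141592653589793 [array([ 0.55,  0.57, -1.17,  1.58,  0.53,  1.35,  2.45]), array([-0.43,  0.51,  1.12,  1.73, -0.49,  1.21, -2.33])]
2.5917 [0.59990373 0.10083481 0.28983207] [0.59893266 0.1772737  0.45201475]
3.3083 [ 0.60011935 -0.00818352  0.28976546] [0.59911243 0.06780192 0.45207523]
4.3 [ 0.55123995 -0.18780345  0.24023309] [ 0.55015053 -0.11141983  0.40254943]
4.95 [ 0.5507537  -0.27808821  0.23987379] [ 0.5497206  -0.20215014  0.40210887]
```

View pics/w4.png

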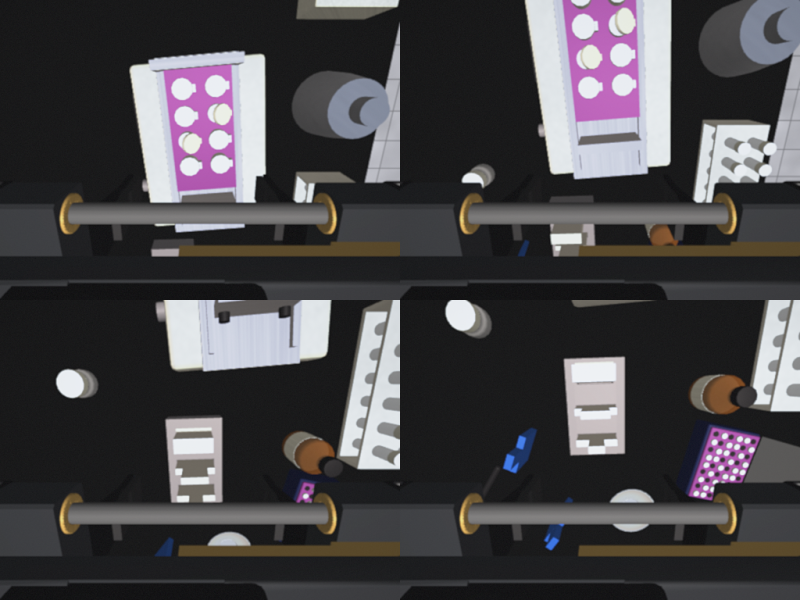

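Upper views: the rack runs up the picture (+y), with open caps (creamy discs) at (218,114) and (190,143) in the first. Lower right: the stand is at (597,405), with the wedge at (594,372) and the plates at (597,411) and (597,440). I enlarge these to tell the tabs apart.

```bash
python3 - <<'E'
from h import *
a=load("w3")[3][65:205,195:300,::-1]; b=load("w1")[3][0:235,160:350,::-1]
a=cv2.resize(a,(420,560),interpolation=cv2.INTER_CUBIC); b=cv2.resize(b,(380,470),interpolation=cv2.INTER_CUBIC)
g=np.zeros((560,800,3),np.uint8); g[:,:420]=a; g[:470,420:]=b; cv2.imwrite("pics/crop1.png",g)
E
```

```text
(no output)
```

View pics/crop1.png

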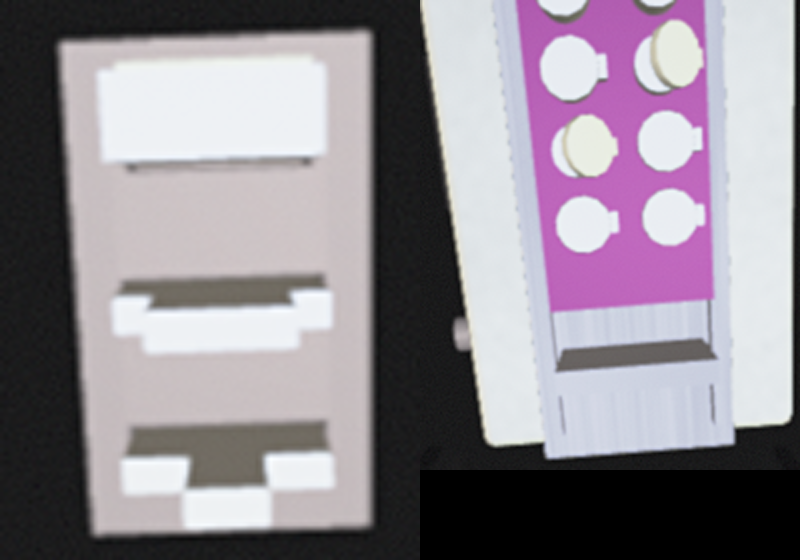

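The crop shows that the narrow-tabbed plate is in the -y slot (tab at crop (227,507)), the broad-tabbed one in the middle slot (220,328) and the wedge at (210,110). The near open cap is the second row from the bar (crop (585,147)) and the far one the third row (675,55). The off-white narrow plate stands in the stand and the two blue ones lie outside it, so the choice is clear. Next I measure all of this metrically.

```bash
python3 - <<'E'
from h import *
W=[load(f"w{i}") for i in range(4)]
def comps(v,z0,z1,box,vmin=0,extra=None):
    C=cloud(v); m=(v[4]>0)&(C[...,2]>z0)&(C[...,2]<z1)&(C[...,0]>box[0])&(C[...,0]<box[1])&(C[...,1]>box[2])&(C[...,1]<box[3])
    if extra is not None: m&=extra
    n,l,s,c=cv2.connectedComponentsWithStats(m.astype(np.uint8))
    return [(l==i,C) for i in range(1,n) if s[i,4]>40]
print("STAND tops")
cs={}
for i in (2,3):
    for m,C in comps(W[i],.092,.125,(.45,.65,-.34,-.12)):
        z=np.median(C[...,2][m]); V,U=np.nonzero(m); q=onplane(W[i],np.c_[U,V],z)
        r=cv2.minAreaRect((q[:,:2]*1000).astype(np.float32)); print(i,m.sum(),"z",z.round(4),"uv",U.mean().round(1),V.mean().round(1),V.min(),V.max(),np.round(r[0],1),np.round(r[1],1),round(r[2],1))
print("STAND body")
for i in (2,3):
    for m,C in comps(W[i],.024,.040,(.45,.65,-.36,-.12)):
        if m.sum()<800: continue
        z=np.median(C[...,2][m]); V,U=np.nonzero(m); q=onplane(W[i],np.c_[U,V],z); r=cv2.minAreaRect((q[:,:2]*1000).astype(np.float32)); print(i,m.sum(),z.round(4),np.round(r[0],1),np.round(r[1],1),round(r[2],1))
print("SHAKER: purple, caps")
for i in (0,1):
    h=cv2.cvtColor(W[i][3],cv2.COLOR_RGB2HSV); pur=(h[...,0]>135)&(h[...,0]<165)&(h[...,1]>90)
    for m,C in comps(W[i],.10,.14,(.5,.72,-.1,.26),extra=pur):
        if m.sum()<1500: continue
        z=np.median(C[...,2][m]);V,U=np.nonzero(m); q=onplane(W[i],np.c_[U,V],z); r=cv2.minAreaRect((q[:,:2]*1000).astype(np.float32)); print("rack",i,m.sum(),z.round(4),np.round(r[0],1),np.round(r[1],1),round(r[2],1), "box",np.round(cv2.boxPoints(r)).tolist())
    for m,C in comps(W[i],.132,.19,(.5,.72,0,.26)):
        z=np.median(C[...,2][m]);V,U=np.nonzero(m); q=onplane(W[i],np.c_[U,V],z); c,r=cv2.minEnclosingCircle((q[:,:2]*1000).astype(np.float32)); print("cap",i,m.sum(),"z",z.round(4),C[...,2][m].max().round(4),np.round(c,1),round(r,1),"uv",U.mean().round(1),V.mean().round(1))
    for m,C in comps(W[i],.125,.14,(.5,.72,-.1,0.0)):
        z=np.median(C[...,2][m]);V,U=np.nonzero(m); q=onplane(W[i],np.c_[U,V],z); r=cv2.minAreaRect((q[:,:2]*1000).astype(np.float32)); print("bar",i,m.sum(),z.round(4),np.round(r[0],1),np.round(r[1],1),round(r[2],1),"box",np.round(cv2.boxPoints(r),1).tolist())
    for m,C in comps(W[i],.11,.124,(.5,.72,.17,.26),extra=~pur):
        if m.sum()<200: continue
        z=np.median(C[...,2][m]);V,U=np.nonzero(m); q=onplane(W[i],np.c_[U,V],z); r=cv2.minAreaRect((q[:,:2]*1000).astype(np.float32)); print("wall",i,m.sum(),z.round(4),np.round(r[0],1),np.round(r[1],1),round(r[2],1),"box",np.round(cv2.boxPoints(r),1).tolist())
E
```

```text
STAND tops
2 1163 z 0.1108 uv 247.5 184.7 173 196 [ 544.9 -188. ] [52.2 24.2] 0.2
2 477 z 0.1065 uv 249.2 228.6 222 236 [ 546.2 -238.4] [36.9 16.3] 0.9
3 1270 z 0.111 uv 248.0 93.1 81 105 [ 544.8 -190.4] [52.  20.2] 2.1
3 452 z 0.107 uv 249.9 146.2 140 152 [ 546.5 -240.2] [37.9 11.7] 2.4
3 274 z 0.1069 uv 251.7 190.0 184 196 [ 548.1 -285.3] [21.8 12.9] 0.2
STAND body
2 3632 0.0321 [ 546.6 -240.1] [ 90.  150.7] 1.9
3 5822 0.0321 [ 546.6 -241. ] [ 89.8 150. ] 2.0
SHAKER: purple, caps
rack 0 7118 0.1221 [605.  108.3] [ 90.4 179. ] 4.9 box [[552.0, 194.0], [568.0, 15.0], [658.0, 23.0], [642.0, 201.0]]
cap 0 635 z 0.1401 0.1426 [623.8 173.1] 15.6 uv 277.0 109.8
cap 0 631 z 0.1401 0.142 [580.2 169.5] 15.6 uv 234.0 113.6
cap 0 636 z 0.1483 0.1586 [627.5 139.1] 15.6 uv 281.4 145.5
cap 0 580 z 0.1401 0.1428 [583.2 133.8] 15.7 uv 237.5 148.6
cap 0 542 z 0.14 0.1423 [629.8 102.1] 15.7 uv 281.0 178.1
cap 0 584 z 0.1487 0.1581 [588.4 100.2] 15.6 uv 243.0 182.3
cap 0 511 z 0.14 0.1419 [632.8  67.2] 15.8 uv 282.8 209.2
cap 0 507 z 0.14 0.1421 [589.4  63.3] 16.1 uv 243.8 212.3
wall 0 1770 0.1171 [59
[... 285 characters left out ...]
 [645.0, 175.0]]
cap 1 176 z 0.1399 0.1419 [578.6 161.5] 11.6 uv 231.4 3.3
cap 1 75 z 0.1395 0.1418 [621.6 162.1] 9.2 uv 277.8 1.6
cap 1 899 z 0.1482 0.1582 [627.3 136.3] 16.0 uv 284.3 28.6
cap 1 802 z 0.1401 0.1424 [583.3 133.2] 15.7 uv 235.9 34.1
cap 1 720 z 0.14 0.1422 [629.6 101.9] 15.7 uv 283.8 70.4
cap 1 758 z 0.149 0.1595 [588.6  96.8] 15.4 uv 242.1 73.6
cap 1 639 z 0.14 0.1425 [633.1  65.9] 15.8 uv 285.7 108.2
cap 1 623 z 0.1401 0.1422 [589.3  61.8] 15.7 uv 242.6 111.9
bar 1 1108 0.132 [616.1 -20. ] [91.4 16. ] 4.9 box [[569.7999877929688, -15.899999618530273], [571.2000122070312, -31.899999618530273], [662.2999877929688, -24.100000381469727], [660.9000244140625, -8.199999809265137]]
```

```bash
python3 - <<'E'
from h import *
yaw=np.radians(4.9); ex=np.array([np.cos(yaw),np.sin(yaw)]); ey=np.array([-ex[1],ex[0]]); o=np.array([.6054,.108])
for tag in ("w1","w0"):
    v=load(tag); C=cloud(v); X=(C[...,:2]-o)@ex; Y=(C[...,:2]-o)@ey; Z=C[...,2]; ok=v[4]>0
    for xo in (-.03,0,.03):
        s=ok&(abs(X-xo)<.012)
        def rng(z0,z1,y0,y1):
            y=Y[s&(Z>z0)&(Z<z1)&(Y>y0)&(Y<y1)]
            return None if len(y)<5 else (np.percentile(y,[0.5,99.5])*1000).round(1).tolist()
        print(tag,xo,"bar",rng(.1285,.136,-.16,-.1),"racktop",rng(.1185,.1255,-.1,.0),rng(.1185,.1255,0,.0935),"wall",rng(.1125,.121,.085,.13),"tray beyond",rng(.06,.08,-.2,.2))
# brightness profile along the centre line at top height of rack/bar in w1, sampled on plane z
for tag in ("w1",):
    v=load(tag); g=cv2.cvtColor(v[3],cv2.COLOR_RGB2GRAY)
    for z,y0,y1 in ((.132,-.145,-.11),(.122,-.105,-.08)):
        ys=np.arange(y0,y1,.001); prof=0
        for xo in np.linspace(-.03,.03,13):
            P=np.c_[o+xo*ex+ys[:,None]*ey,np.full(len(ys),z)]; uv=proj(v,P).astype(np.float32)
            prof=prof+cv2.remap(v[3],uv[:,:1],uv[:,1:],cv2.INTER_LINEAR)[:,0].astype(float)/13
        print(z,[(round(y*1000),*p.round().astype(int)) for y,p in zip(ys,prof)])
v=load("w0"); ys=np.arange(.08,.12,.001); prof=0
for xo in (-.005,0,.005):
    P=np.c_[o+xo*ex+ys[:,None]*ey,np.full(len(ys),.117)]; uv=proj(v,P).astype(np.float32); prof=prof+cv2.remap(v[3],uv[:,:1],uv[:,1:],cv2.INTER_LINEAR)[:,0].astype(float)/3
print("wall",[(round(y*1000),*p.round().astype(int)) for y,p in zip(ys,prof)])
E
```

```text
w1 -0.03 bar [-136.4, -122.0] racktop [-90.0, -0.9] [0.6, 62.8] wall None tray beyond [-198.2, -98.5]
w1 0 bar [-136.5, -122.1] racktop [-89.9, -0.5] [0.4, 59.8] wall None tray beyond [-198.0, -98.5]
w1 0.03 bar [-136.6, -122.2] racktop [-90.1, -0.9] [0.8, 56.6] wall None tray beyond [-198.3, -98.6]
w0 -0.03 bar None racktop [-89.8, -0.7] [0.6, 89.6] wall [87.6, 105.1] tray beyond [-198.7, 111.0]
w0 0 bar None racktop [-89.8, -0.2] [0.5, 89.3] wall [86.8, 105.0] tray beyond [-198.9, 110.9]
w0 0.03 bar None racktop [-90.4, -0.4] [0.8, 89.5] wall [88.3, 105.1] tray beyond [-198.5, 111.0]
0.132 [(-145, np.int64(206), np.int64(211), np.int64(225)), (-144, np.int64(206), np.int64(211), np.int64(225)), (-143, np.int64(206), np.int64(211), np.int64(225)), (-142, np.int64(206), np.int64(211), np.int64(225)), (-141, np.int64(206), np.int64(211), np.int64(225)), (-140, np.int64(206), np.int64(211), np.int64(225)), (-139, np.int64(206), np.int64(211), np.int64(225)), (-138, np.int64(206), np.int64(211), np.int64(225)), (-137, np.int64(206), np.int64(211), np.int64(225)), (-136, np.int64(205), n
[... 3974 characters left out ...]
nt64(219)), (106, np.int64(163), np.int64(167), np.int64(178)), (107, np.int64(91), np.int64(94), np.int64(99)), (108, np.int64(37), np.int64(38), np.int64(39)), (109, np.int64(23), np.int64(23), np.int64(24)), (110, np.int64(24), np.int64(24), np.int64(26)), (111, np.int64(25), np.int64(25), np.int64(26)), (112, np.int64(25), np.int64(25), np.int64(25)), (113, np.int64(25), np.int64(25), np.int64(25)), (114, np.int64(25), np.int64(26), np.int64(26)), (115, np.int64(26), np.int64(26), np.int64(27)), (116, np.int64(26), np.int64(26), np.int64(26)), (117, np.int64(25), np.int64(25), np.int64(27)), (118, np.int64(25), np.int64(25), np.int64(26)), (119, np.int64(26), np.int64(26), np.int64(27))]
```

Measured: the bar face to the rack end is 32.0 mm now and 33 to 34.5 mm with the rack home. One plate leaves 23 to 24.5 mm, and the wedge is only 22 mm thick at the rack's edge height with its foot on the floor. So it would not jam and **both plates** are needed, narrow first. Now the caps.

```bash
cat >> h.py <<'E'
YS=np.radians(4.9); YT=np.radians(2.0)
ex=np.array([np.cos(YS),np.sin(YS),0]); ey=np.array([-ex[1],ex[0],0])
O=np.array([.6054,.108,0]); FACE=-.1221
def S(x,y,z): return O+x*ex+y*ey+np.array([0,0,z])
tx=np.array([np.cos(YT),np.sin(YT),0]); ty=np.array([-tx[1],tx[0],0]); OT=np.array([.5466,-.2406,0])
def T(x,y,z): return OT+x*tx+y*ty+np.array([0,0,z])
def st(s): print(s,"t",round(read_t(),2),"tcp",np.round(read_tool_pos(),4),"F",np.round(read_wrist_force(),1),"op",round(read_opening(),4))
E
python3 - <<'E'
from h import *
gripper_to(0.0,20)
for n,c in (("near",np.array([.5846,.0979,0])),("far",np.array([.6250,.1374,0]))):
    p=c-.003*ex
    movep(p+[0,0,.172],down(YS)); hit=move_linear(p+[0,0,.139],feed=.05,stop_force=18); st((n,hit)); 
    move_linear(p+[0,0,.172],feed=.15)
movep(S(0,-.06,.25),down(YS)); wait(.1); v=snap("wrist","w5"); C=cloud(v)
st("look")
m=(C[...,2]>.132)&(C[...,2]<.19)&(C[...,1]>.03)&(C[...,1]<.25)&(C[...,0]>.5)&(C[...,0]<.7)
n,l,s,c=cv2.connectedComponentsWithStats(m.astype(np.uint8))
for i in range(1,n):
    if s[i,4]>60: q=C[l==i]; print(np.median(q,0).round(4),q[:,2].max().round(4))
cv2.imwrite("pics/w5.png",v[3][:,:,::-1])
E
```

```text
('near', True) t 8.54 tcp [0.5809 0.0974 0.1403] F [-2.   0.2  7.5] op 0.0005
('far', True) t 9.88 tcp [0.6212 0.1368 0.1404] F [-1.4  0.5  7.3] op 0.0001
look t 10.95 tcp [0.6097 0.0501 0.2482] F [ 0.2 -0.5  0.9] op 0.0007
[0.579  0.1697 0.14  ] 0.1423
[0.6226 0.1734 0.14  ] 0.1431
[0.5819 0.134  0.14  ] 0.1422
[0.6256 0.1378 0.14  ] 0.142
[0.5851 0.0985 0.1399] 0.1422
[0.6286 0.1021 0.14  ] 0.1422
[0.5883 0.0627 0.14  ] 0.1429
[0.6317 0.0666 0.14  ] 0.1425
```

Both caps now read flat at 0.140. Next is the narrow plate.

```bash
cat >> h.py <<'E'
def pick(p,ztcp,op,force):
    movep(p+[0,0,ztcp+.055],down(YT)); gripper_to(op)
    print("down hit",move_linear(p+[0,0,ztcp],feed=.12,stop_force=8)); gripper_to(max(op-.03,0),force); st("grip")
    move_linear(p+[0,0,ztcp+.04],feed=.12); st("lifted")
    move_linear(p+[0,0,.245],feed=.3)
E
python3 - <<'E'
from h import *
pick(T(0,-.046,0),.079,.044,25)
movep(S(0,FACE+.009,.245),down(YS)); wait(.1); v=snap("wrist","w6"); st("over gap")
snap("side","d1"); 
a=v[3][:,:,::-1]; b=load("d1")[3][120:248,200:330,::-1]
g=np.zeros((384,800,3),np.uint8); g[:,:416]=a[:,48:464]; g[:378,416:]=cv2.resize(b,(384,378)); cv2.imwrite("pics/hold1.png",g)
E
```

```text
down hit False
grip t 14.43 tcp [ 0.5485 -0.2867  0.0794] F [ 0.1 -0.1  2.4] op 0.0218
lifted t 14.91 tcp [ 0.5479 -0.2863  0.1189] F [ 0.4  0.7 -0.4] op 0.0221
over gap t 16.74 tcp [ 0.6149 -0.0072  0.2451] F [-0.4 -0.1 -0.9] op 0.0221
```

View pics/hold1.png

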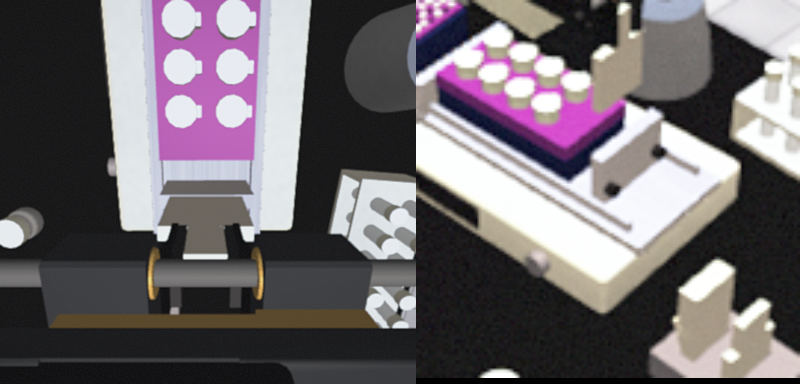

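The plate is held upright at left picture (205,210), over the gap, and the caps look shut. Lowering it now.

```bash
cat >> h.py <<'E'
def place(y,zfloor,back=.008,fs=4):
    """lower to just above floor at shaker y, push to -y until contact, lower to contact, release"""
    move_linear(S(0,y,zfloor+.03),feed=.2)
    print("down hit",move_linear(S(0,y,zfloor+.0025),feed=.06,stop_force=8)); st("low")
    print("bar hit",move_linear(S(0,y-back,zfloor+.0025),feed=.025,stop_force=fs)); st("push")
    p=np.array(read_tool_pos()); print("y in shaker rel. face",((p-O)@ey-FACE).round(4))
    print("floor hit",move_linear([*p[:2],zfloor-.004],feed=.02,stop_force=5)); st("floor")
E
python3 - <<'E'
from h import *
place(FACE+.009,.144)
E
```

```text
down hit False
low t 17.91 tcp [ 0.6151 -0.0047  0.1463] F [ 0.4 -0.8 -0.3] op 0.0219
bar hit True
push t 18.21 tcp [ 0.6154 -0.009   0.1463] F [ 0.3  2.  -1.2] op 0.0219
y in shaker rel. face 0.0046
floor hit True
floor t 18.43 tcp [ 0.6153 -0.009   0.1443] F [ 0.1 -0.5  3.6] op 0.0219
```

```bash
python3 - <<'E'
from h import *
gripper_to(.038); p=np.array(read_tool_pos()); move_linear(p+[0,0,.05],feed=.2); movep(S(0,-.13,.235),down(YS))
pick(T(0,0,0),.079,.056,25)
movep(S(0,FACE+.0195,.245),down(YS)); wait(.1); v=snap("wrist","w7"); st("over gap"); snap("side","d2")
C=cloud(v); sy=(C[...,:2]-O[:2])@ey[:2]-FACE; sx=(C[...,:2]-O[:2])@ex[:2]
b=load("d2")[3][120:248,200:330,::-1]
g=np.zeros((384,800,3),np.uint8); g[:,:416]=v[3][:,48:464,::-1]; g[:378,416:]=cv2.resize(b,(384,378)); cv2.imwrite("pics/hold2.png",g)
E
```

```text
down hit False
grip t 22.46 tcp [ 0.547  -0.2407  0.0796] F [-0.3 -0.5  2.9] op 0.0376
lifted t 22.94 tcp [ 0.5463 -0.2403  0.1188] F [-0.4  0.3 -0.5] op 0.0378
over gap t 24.66 tcp [0.6139 0.003  0.2451] F [ 0.5 -0.  -0.8] op 0.0378
```

View pics/hold2.png

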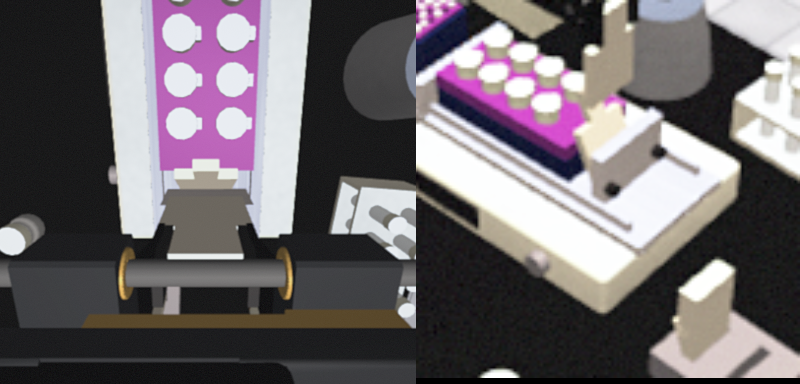

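The narrow plate was left leaning: its tab is now over the rack edge (left picture (205,170); right picture (600,130)). I measure the lean and plan to push it upright with the held broad plate.

```bash
python3 - <<'E'
from h import *
for tag in ("w7","d2","s1"):
    if tag=="s1": snap("scene","s1")
    v=load(tag); C=cloud(v); sy=((C[...,:2]-O[:2])@ey[:2]-FACE)*1000; sx=((C[...,:2]-O[:2])@ex[:2])*1000; z=C[...,2]*1000-72
    h=cv2.cvtColor(v[3],cv2.COLOR_RGB2HSV); white=(h[...,1]<70)|(h[...,0]<40)
    m=(v[4]>0)&white&(abs(sx)<34)&(sy>-8)&(sy<62)&(z>5)&(z<98)
    print(tag,m.sum())
    for z0 in range(10,98,8):
        q=m&(z>=z0)&(z<z0+8)
        if q.sum()>4: print(z0,q.sum(),"y",np.percentile(sy[q],[2,50,98]).round(1),"x",np.percentile(sx[q],[2,98]).round(1))
E
```

```text
w7 1883
10 174 y [-0.7 -0.2  6.1] x [-32.2  31.9]
18 183 y [-0.7 -0.2  8.9] x [-32.1  31.6]
26 122 y [-0.7 11.  13.8] x [-30.5  31.3]
34 102 y [13.8 16.3 17. ] x [-29.5  28. ]
42 93 y [18.5 19.1 43. ] x [-30.   31.8]
50 163 y [21.1 23.6 43.2] x [-30.6  27.5]
58 435 y [25.7 29.9 35.2] x [-30.1  28.5]
66 40 y [28.  29.9 30.6] x [-11.2   9.3]
74 49 y [31.9 33.6 34.3] x [-11.4   9.8]
82 54 y [35.5 37.3 39. ] x [-11.2   9.4]
90 355 y [39.2 45.  50.2] x [-11.5  10. ]
d2 284
34 33 y [16.  19.  24.5] x [-33.1  27.4]
42 54 y [16.5 21.9 49.5] x [-33.4  33.3]
50 69 y [-5.4 24.5 37.8] x [-32.5  27.8]
58 77 y [-7.5 25.3 35.2] x [-30.8  32.9]
66 19 y [28.8 31.3 39.4] x [-14.8   6.2]
74 6 y [31.1 36.9 45.1] x [-15.8   1.3]
82 5 y [42.2 45.1 46.5] x [-15.  -11.6]
90 8 y [15.5 46.8 50.7] x [-29.6  -5.2]
s1 299
10 25 y [-1.7  3.4 12.6] x [-27.8  31.8]
18 32 y [-1.9  6.5 16.8] x [-33.5  31.2]
26 21 y [-1.9  8.9 19.3] x [-30.5  30.4]
34 26 y [-2.  13.4 23.5] x [-24.6  30.3]
42 24 y [-2.1 17.5 25.4] x [-27.3  30.4]
50 31 y [-7.1 20.2 42.6] x [-24.2  32.1]
58 66 y [-7.8 -1.1 34.1] x [-31.9  30.2]
66 11 y [ 1.6 29.5 37.8] x [-20.7  15.9]
74 16 y [29.8 34.5 41.2] x [-11.5  11.7]
82 8 y [35.4 38.1 44.5] x [-7.7 11.8]
90 24 y [38.8 44.2 48.9] x [-11.4  12.3]
```

It leans 24° with its foot at the bar and its top at y = +50 mm, so the plan works: come down behind its tab, push it upright, then slide the broad plate down its face.

```bash
python3 - <<'E'
from h import *
move_linear(S(0,FACE+.061,.245),feed=.15); move_linear(S(0,FACE+.061,.224),feed=.12)
print("push hit",move_linear(S(0,FACE+.0135,.224),feed=.05,stop_force=6)); st("pushed")
p=np.array(read_tool_pos()); print("rel",((p-O)@ey-FACE).round(4))
v=snap("side","d3"); b=v[3][120:248,200:330,::-1]
w=snap("wrist","w8")
g=np.zeros((384,800,3),np.uint8); g[:,:416]=w[3][:,48:464,::-1]; g[:378,416:]=cv2.resize(b,(384,378)); cv2.imwrite("pics/push.png",g)
E
```

```text
push hit False
pushed t 26.61 tcp [6.147e-01 1.000e-04 2.239e-01] F [ 0.4  0.1 -0.8] op 0.0379
rel 0.0138
```

View pics/push.png

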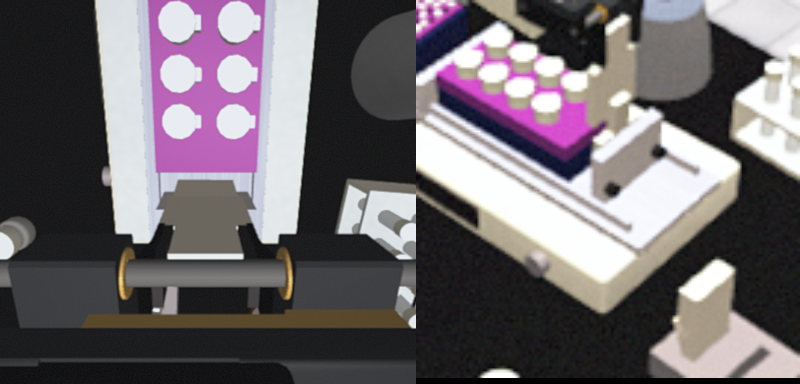

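```bash
python3 - <<'E'
from h import *
v=load("w8"); C=cloud(v); sy=((C[...,:2]-O[:2])@ey[:2]-FACE)*1000; sx=((C[...,:2]-O[:2])@ex[:2])*1000; z=C[...,2]*1000-72
m=(v[4]>0)&(abs(sx)<25)&(sy>-20)&(sy<29)&(z<170)
for z0 in range(0,170,6):
    q=m&(z>=z0)&(z<z0+6)
    if q.sum()>4: print(z0,q.sum(),"y",np.percentile(sy[q],[2,50,98]).round(1),"x",np.percentile(sx[q],[2,98]).round(1))
E
```

```text
0 225 y [12.8 15.9 20.6] x [-23.9  24.6]
6 83 y [12.4 12.9 13.3] x [-23.9  23.2]
12 94 y [11.9 12.5 12.9] x [-23.2  24.1]
18 91 y [11.8 12.  12.6] x [-24.   23.6]
24 93 y [11.3 11.7 12.3] x [-22.5  23.7]
30 103 y [11.  11.3 11.9] x [-23.9  24.2]
36 101 y [10.5 10.9 11.6] x [-24.1  24. ]
42 118 y [10.1 10.6 11.3] x [-23.4  23.4]
48 56 y [ 9.9 10.4 10.9] x [-24.3  23.9]
78 124 y [18.  18.5 18.8] x [-23.8  24. ]
84 133 y [18.1 18.5 19. ] x [-24.   23.7]
90 162 y [18.1 18.5 18.9] x [-23.9  23.9]
96 147 y [18.1 18.6 19. ] x [-23.9  23.6]
102 186 y [18.1 18.5 18.9] x [-24.1  24. ]
108 182 y [18.1 18.5 19.1] x [-23.6  23.5]
114 207 y [18.1 18.5 19. ] x [-24.2  24.2]
120 224 y [18.1 18.5 19. ] x [-23.7  24. ]
126 247 y [18.  18.6 19. ] x [-23.9  23.9]
132 258 y [18.  18.6 19. ] x [-24.1  23.8]
138 276 y [17.7 18.5 19. ] x [-23.3  23. ]
144 247 y [18.  18.5 19.1] x [-18.7  17.6]
150 329 y [18.1 18.6 24.1] x [-23.6  23.6]
156 418 y [18.  18.7 24.4] x [-24.1  23.9]
162 456 y [18.  18.7 24.3] x [-24.3  23.7]
168 160 y [18.  18.6 24.1] x [-23.9  23.4]
```

The narrow plate is leaning back on the bar by 3°, with its foot 3 mm out. I come down clear of it, then push at the foot.

```bash
cat >> h.py <<'E'
def prof(tag,x=20,lo=-5,hi=60,zs=range(4,170,12)):
    v=load(tag); C=cloud(v); sy=((C[...,:2]-O[:2])@ey[:2]-FACE)*1000; sx=((C[...,:2]-O[:2])@ex[:2])*1000; z=C[...,2]*1000-72
    m=(v[4]>0)&(abs(sx)<x)&(sy>lo)&(sy<hi)
    print(tag,[(z0,np.percentile(sy[q],[2,50,98]).round(1).tolist()) for z0 in zs for q in [m&(z>=z0)&(z<z0+6)] if q.sum()>4])
E
python3 - <<'E'
from h import *
move_linear(S(0,FACE+.019,.224),feed=.08)
place(FACE+.019,.144,back=.007,fs=7)
snap("wrist","w9"); prof("w9",hi=31)
E
```

```text
down hit False
low t 27.97 tcp [0.6142 0.0052 0.1464] F [ 0.1 -0.7 -0.4] op 0.0374
bar hit True
push t 28.29 tcp [0.6145 0.0012 0.1463] F [-0.3  0.1 -0.5] op 0.0378
y in shaker rel. face 0.0149
floor hit True
floor t 28.51 tcp [0.6145 0.0013 0.1445] F [-0.3 -0.7  4.4] op 0.0379
w9 [(16, [19.7, 20.1, 20.4]), (28, [19.5, 20.0, 20.4]), (40, [19.5, 19.9, 20.4]), (52, [19.5, 19.9, 20.3]), (64, [19.3, 19.8, 20.4]), (76, [19.3, 19.8, 24.1]), (88, [19.1, 19.7, 23.9]), (100, [-0.1, 18.5, 23.8]), (112, [4.4, 8.6, 24.1])]
```

Both plates are flush, the outer face at 20.0 mm. I release and check for tipping.

```bash
python3 - <<'E'
from h import *
gripper_to(.046); st("rel"); snap("wrist","w10"); prof("w10",hi=31)
p=np.array(read_tool_pos()); move_linear(p+[0,0,.045],feed=.08); snap("wrist","w11"); prof("w11",hi=45)
E
```

```text
rel t 29.05 tcp [0.6137 0.0017 0.1435] F [-0.5  0.2 -0.2] op 0.0458
w10 [(16, [19.7, 20.1, 20.5]), (28, [19.7, 20.2, 20.6]), (40, [19.7, 20.2, 20.6]), (52, [19.7, 20.1, 20.6]), (64, [18.0, 20.2, 20.7]), (76, [19.6, 20.2, 20.7]), (88, [19.6, 20.1, 20.7]), (100, [0.5, 18.9, 20.7])]
w11 [(4, [19.8, 20.1, 20.5]), (16, [19.8, 20.1, 20.5]), (28, [19.8, 20.1, 20.5]), (40, [19.8, 20.1, 20.5]), (52, [19.8, 20.1, 20.6]), (64, [17.8, 20.2, 20.6]), (76, [19.7, 20.1, 20.6]), (88, [19.7, 20.1, 20.6]), (100, [1.2, 13.0, 20.1])]
```

```bash
python3 - <<'E'
from h import *
p=np.array(read_tool_pos()); move_linear([p[0],p[1],.26],feed=.15); gripper_to(.070)
w=T(0,.0502,0)
movep(w+[0,0,.15],down(YT)); print("hit",move_linear(w+[0,0,.077],feed=.12,stop_force=8)); gripper_to(.03,50); st("grip")
move_linear(w+[0,0,.117],feed=.1); move_linear(w+[0,0,.29],feed=.3)
movep(S(0,FACE+.055,.29),down(YS)); move_linear(S(0,FACE+.032,.29),feed=.1); wait(.1)
v=snap("wrist","w12"); st("over"); prof("w12",hi=45,zs=range(4,280,8)); s=snap("side","d4")
g=np.zeros((384,800,3),np.uint8); g[:,:416]=v[3][:,48:464,::-1]; g[:378,416:]=cv2.resize(s[3][120:248,200:330,::-1],(384,378)); cv2.imwrite("pics/wedge.png",g)
E
```

```text
hit False
grip t 33.38 tcp [ 0.5452 -0.1905  0.0775] F [-0.   1.   4.3] op 0.0518
over t 36.14 tcp [0.6131 0.0186 0.29  ] F [-0.4  0.4 -0.5] op 0.0519
w12 [(4, [19.8, 20.1, 20.4]), (12, [19.9, 20.1, 20.4]), (20, [19.8, 20.1, 20.4]), (28, [19.8, 20.1, 20.3]), (36, [19.7, 20.0, 20.4]), (44, [19.9, 37.2, 44.1]), (52, [19.7, 20.2, 40.9]), (60, [14.7, 20.1, 20.4]), (68, [19.8, 20.1, 20.5]), (76, [19.7, 20.1, 20.5]), (84, [19.7, 20.2, 20.6]), (92, [19.7, 20.1, 20.5]), (100, [10.3, 14.6, 20.0]), (188, [36.2, 36.6, 37.1]), (196, [38.1, 38.4, 38.7]), (204, [41.6, 44.0, 45.0]), (212, [41.6, 42.0, 42.5]), (220, [41.6, 42.0, 42.5]), (228, [41.5, 42.1, 42.6]), (236, [41.6, 42.2, 42.7]), (244, [41.6, 42.2, 42.8]), (252, [37.8, 40.3, 42.6])]
```

View pics/wedge.png

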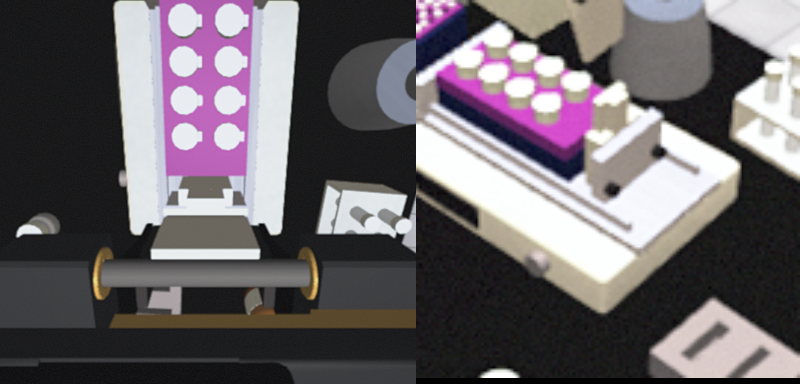

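Both plates stand upright (left picture (205,195); right picture (605,110)), and the wedge is 2 mm clear of the plate with its slope towards the rack. Inserting it.

```bash
python3 - <<'E'
from h import *
print("a",move_linear(S(0,FACE+.032,.215),feed=.15,stop_force=8))
print("b",move_linear(S(0,FACE+.032,.182),feed=.06,stop_force=8)); st("in")
print("lean",move_linear(S(0,FACE+.027,.182),feed=.02,stop_force=3)); st("lean")
p=np.array(read_tool_pos()); print("rel",((p-O)@ey-FACE).round(4))
print("jam",move_linear([*p[:2],.145],feed=.025,stop_force=18)); st("jam")
wait(.3); st("settled"); snap("wrist","w13"); prof("w13",hi=60,zs=range(40,160,8)); snap("side","d5"); snap("scene","s2")
p=np.array(read_tool_pos()); print("rel",((p-O)@ey-FACE).round(4),"foot height",p[2]-.142)
E
```

```text
a False
b False
in t 37.54 tcp [0.6133 0.0181 0.182 ] F [ 0.6 -0.2 -1.5] op 0.0513
lean True
lean t 37.81 tcp [0.6134 0.0162 0.1818] F [ 0.1  0.  -0.1] op 0.052
rel 0.0299
jam True
jam t 38.61 tcp [0.6137 0.0158 0.1649] F [0.4 0.1 3. ] op 0.0516
settled t 38.91 tcp [0.6137 0.0158 0.1649] F [ 0.6 -1.8  3.5] op 0.0513
w13 [(48, [34.3, 47.3, 59.6]), (64, [34.5, 35.0, 35.6]), (72, [36.3, 36.5, 36.9]), (80, [39.4, 42.7, 45.1]), (88, [39.3, 39.8, 40.2]), (96, [-0.3, 39.7, 40.3]), (104, [39.3, 39.7, 40.2]), (112, [39.2, 39.8, 40.4]), (120, [34.8, 39.7, 40.3])]
rel 0.0296 foot height 0.022940640563167358
```

```bash
python3 - <<'E'
from h import *
gripper_to(.03,60)
p=np.array(read_tool_pos()); print("jam",move_linear([*p[:2],p[2]-.012],feed=.015,stop_force=22)); st("jam"); wait(.3); st("settled")
snap("wrist","w14"); p=np.array(read_tool_pos()); print("rel",((p-O)@ey-FACE).round(4),"foot height by tcp",(p[2]-.142).round(4))
for tag in ("w11","w13","w14"):
    v=load(tag); C=cloud(v); sy=((C[...,:2]-O[:2])@ey[:2])*1000; sx=((C[...,:2]-O[:2])@ex[:2])*1000; z=C[...,2]*1000-72
    h=cv2.cvtColor(v[3],cv2.COLOR_RGB2HSV); pur=(h[...,0]>135)&(h[...,0]<165)&(h[...,1]>90)
    m=pur&(abs(sx)<44)&(abs(z-50)<4)&(v[4]>0); e=sy[m&(sx>30)|m&(sx<-30)]
    caps=(abs(z-68)<3)&(abs(sx)<44)&(sy<-20)&(sy>-70)&(v[4]>0)
    hd=(abs(sx)<20)&(sy+122.1>20.5)&(sy+122.1<39)&(z>110)&(z<140)
    print(tag,"rack end rel face",(np.percentile(e,[.5,1])+122.1).round(2),"capmid y",sy[caps].mean().round(2),caps.sum(),"head top z",np.percentile(z[hd],[50,95]).round(1) if hd.sum() else None)
g=load("w14")[3][:,48:464,::-1]; o=np.zeros((384,800,3),np.uint8); o[:,:416]=g; s=snap("side","d6"); o[:378,416:]=cv2.resize(s[3][120:248,200:330,::-1],(384,378)); cv2.imwrite("pics/final.png",o)
E
```

```text
jam True
jam t 39.65 tcp [0.6138 0.0158 0.1648] F [-0.2 -0.   4.5] op 0.0517
settled t 39.95 tcp [0.6138 0.0157 0.1648] F [-2.8  2.   4.3] op 0.0515
rel 0.0294 foot height by tcp 0.0228
w11 rack end rel face [33.29 33.95] capmid y -43.17 2727 head top z None
w13 rack end rel face [34.41 35.05] capmid y -42.38 3163 head top z [126.4 127.4]
w14 rack end rel face [34.45 35.05] capmid y -42.38 3160 head top z [126.3 127.2]
```

View pics/final.png

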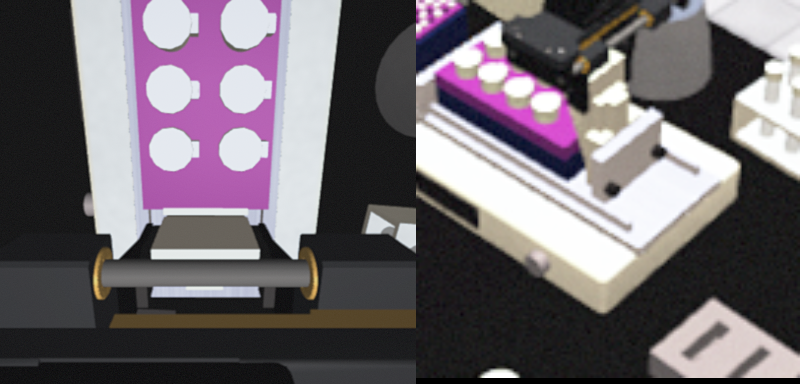

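The rack moved 1.1 mm to home, and a second 22 N press moved nothing, so it is jammed with the foot 23 mm up. I add a modest standing push before handing in.

```bash
python3 - <<'E'
from h import *
p=np.array(read_tool_pos())
for k in range(1,9):
    move_linear([*p[:2],p[2]-.0005*k],feed=.02); wait(.15); f=np.mean([read_wrist_force()[2] for _ in range(5)])
    if f>11: break
st(("step",k)); wait(.5); st("hold")
E
```

```text
('step', 3) t 41.25 tcp [0.6137 0.0158 0.1648] F [-3.9  0.8 12. ] op 0.0516
hold t 41.75 tcp [0.6137 0.0158 0.1648] F [-2.9  1.2 12.1] op 0.0518
```

```bash
python3 -c "
from plant import *
print(finish_job(), read_t())"
```

```text
the job is handed in; nothing more can be done
the job is handed in; nothing more can be done
```

I handed the job in at about 42 s: both caps are shut and both plates stand against the bar, narrow one first. The wedge is jammed about 23 mm above the tray floor with the rack home, still gripped with about 12 N down. Along the way the narrow plate tipped onto the rack after I released it, so I pushed it upright with the broad plate and checked that both were flush.

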